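Find where the damp-box lid binds and back it off

TASK

Dried clay in the track makes the lid of the wooden damp box bind somewhere on its way shut. Holding the blue handle, slide the lid gently towards closed, letting its steel pusher carry the orange marker along the track, until you clearly feel it bind; lean on it there lightly for a moment without forcing it. Then draw the lid back so that its pusher stands about 40 mm from the marker, leave the marker where it was pushed (never touch it yourself), and let go, disturbing nothing else.

Things in the scene. Friction and masses are not known exactly. Their poses are not given: they have to be found in the camera images.
- damp_box: Wooden damp box fixed on the table, outside 240 mm (its x) by 460 mm (its y) by 100 mm high, open at the top apart from the sliding lid. Origin at the centre of its underside. The lid slides along the box's y axis; +y is the closing direction.
- track: Covered aluminium track on the box's far (+x) side, 460 mm long, top 124 mm above the table. Same frame as damp_box. Inside, out of sight, a springy lump of dried clay blocks the lid's tongue, 20 to 105 mm (+y) beyond the marker's starting place. From first touch its push on the lid grows 2 N per mm: clearly felt above 5 N held 0.3 s, forced above 18 N (on top of free sliding).
- lid: Plywood sliding lid, 190 by 240 mm (along y), 10 mm thick, about 0.45 kg (varies), its top 111 mm above the table. It moves only along the box's y, 200 mm in all, and stays where it is left. Origin at the centre of its underside; axes as the box's. Free sliding takes about 2 N (up to 3 N if quick); the marker adds about 1 N once pushed.
- lid_handle (a point): Point to grip: middle of the blue upright handle bar at the centre of the lid, 140 mm above the table. The bar is 80 mm long (across the track, along the box's x), 16 mm thick (along the box's y, the sliding direction) and 50 mm tall, standing on the lid's top (111 to 161 mm above the table).
- lid_pusher (a point): Middle of the front (+y) face of the small steel pusher arm at the lid's leading (+y) edge; it reaches 42 mm across, over the track, and meets the marker's -y face. It lies 111 mm along +x and 120 mm along +y from the lid's centre, so 120 mm ahead of the handle bar's middle along the box's y.
- marker: Orange plastic marker riding on the track's top, 28 mm across, 18 mm long (along y) and 27 mm tall; it moves only along the box's y and stays where it is pushed. Origin at the bottom of its -y face (the face that the pusher meets), on the track's top; axes as the damp box's. At the start it stands 15 to 90 mm ahead (+y) of the pusher.
- tape_roll: Roll of paper tape, 56 mm across, 24 mm high: leave alone.
- candle_jar: Glass jar with red candle, 72 mm across, 62 mm high: leave alone.
- phone_wallet: Dark teal phone wallet, 160 by 85 by 16 mm, on the sketchbook: leave alone.
- clay_knife: Wooden-handled clay spatula, 200 mm long, lying flat: leave alone.
- bowl_a: Fired clay bowl, 84 mm across, 50 mm high, inside the damp box: leave alone.
- bowl_b: Fired clay bowl like bowl_a, inside the damp box: leave alone.

How it is judged:
On the way:
1. the lid, with its pusher against the marker (within 4 mm), leans on the tight spot with more than 5 N for 0.3 s (contact force between lid and track above 5 N and y of lid_pusher in the frame of marker above -0.004 m), for 0.3 s.
At the end, for the whole second after the job is handed in: The lid rests, let go, with its pusher's front face 25 to 55 mm short of the marker's -y face (about 40 mm), clear of the tight spot; the marker rests where the lid pushed it (y of lid_pusher in the frame of marker between -0.055 and -0.025 m and linear speed of each of lid, marker below 0.005 m/s and contact force between lid and track below 0.5 N); the robot touches nothing.
It fails at once if the lid is forced against the tight spot with more than 18 N (contact force between lid and track above 18 N).
It fails at once if the robot touches the marker (contact force between any of the fingers, the arm and marker above 0.3 N).
It fails at once if a bystander is moved by more than 25 mm (distance of any of tape_roll, candle_jar, phone_wallet, clay_knife, bowl_a, bowl_b from where it was at the start of the episode above 0.025 m).
It also fails if it takes over 66 s, if anything falls off the work surface, if the arm or the gripper's body presses on something with over 40 N, if the wrist force passes 120 N, or if a joint passes its speed limit or range.

ROBOT

A 6-joint arm with a two-finger parallel gripper is mounted at the origin on the work surface. World frame = base frame: x ahead of the robot, y to its left, z up, the work surface at z = 0. Lengths are in m, angles in rad, forces in N, time in s.
With the tool pointing down it reaches from about 0.275 to 0.875 m from the base axis. Payload 12.5 kg.
Tool frame: the origin (TCP) lies midway between the tips of the shut fingers; the grasp point (between the pads) lies behind it (grip_point_offset is the z of the grasp point in the tool frame, in m); z points along the fingers, y is the direction in which the jaws open and shut (so a half turn about z gives the same grasp; the last joint's range is limited). The gripper opens to 85 mm and grips with 20 to 120 N. Pads are 22 mm wide; open, the fingers measure 114 mm over their backs; the gripper's body (76 mm by 85 mm) begins 54 mm behind the grasp point. The pads swing forward as they close: fully open they stand 13 mm farther back than shut.
Start: joints at [-1.413, 0.351, 1.652, -0, 1.139, -0.085], TCP at [0.132, -0.534, 0.231] pointing down, gripper open.
Joint ranges: [-2.75, 2.75], [-0.79, 2.1], [0.01, 2.65], [-1.57, 4.71], [0.07, 3.14], [-2.87, 2.87]. Speed limits (rad/s): [2.22, 2.22, 2.79, 3.14, 3.14, 3.14].

INTERFACE

Orientations are given as a rotation vector (axis times angle).
In Python, from rig import * gives the robot as it stands.
- The arm moves only by the tool arm_command, never from a script. Its argument "targets" is a list of rows, each a list of 5 numbers: the shift along the tool's x, y, z in mm, then the turn about the tool's z in degrees, then the gripper's target within -1 to 1 (shut at 1, half-way at 0, fully open at -1). In form: [[tx, ty, tz, yaw, fingers], ...]. A call has 1 to 5 rows; each row shifts and turns the commanded pose from where the row before left it, along the tool's axes as they then stand; what a row does not reach is not made up. A row lasts 1/8 s, in which the tool goes at most 62.5 mm and 10.7 degrees, less where a joint would pass 70% of its speed; a pose out of reach is approached as far as the arm can. A call with a gripper value outside its range is refused whole. The fingers move at their own pace and stop on an object; "newtons" is the grip in N (left out, the last holds). Time passes only in rows, so rows that do not move let the fingers close. It gives the time, the measured TCP pose, the force and the opening at its end, in the units of the state.
- get_state(): the state, without advancing time (a new reading comes with each control period).
- capture(name): name is "scene" or "top" or "wrist"; returns the picture (480x640x3 uint8, red, green, blue); there is no depth.
- get_calibration(name): a dict with "mtx" (3x3 intrinsics, pixels), "cam_to_world" (4x4, takes a point from camera to world coordinates). Camera axes: x right, y down, z forward; pixel columns grow to the right and rows downward; lengths in m; the calibration is good to about 2 mm. A picture is of the moment at which its call begins: read the wrist's pose just before it. get_calibration takes no time and is no camera call; for the wrist camera it gives the pose at the moment of the call.
- close_job(): hands the job in, once; it reports no verdict.
The state is a dict: "time_s": time; "q": joint angles; "dq": joint speeds; "tau": joint torques, N m; "eef_pos": TCP position; "orientation": TCP orientation; "wrist_force": force on the tool from outside, world axes, zero at the start; "wrist_torque": the same for the moment, N m; "width": finger opening in m.
Only numpy, scipy, OpenCV 4.12 (cv2) and the standard library are available. Lean on these libraries where they do the work, as an engineer would, in place of code of your own. Each camera call takes 0.05 s, during which the arm holds its last target.

## Working session

There is one attempt and no reset: what is moved stays moved. The work goes in short steps, Python scripts to look and compute and a tool call to move; the robot and the scene stay as the last step left them, time stands still between calls to the robot, and variables do not carry over. Pictures are saved under pics/ and viewed, and the job is handed in when it is done.

Besides the shell and the picture viewer there is one more tool, called after "Emit:" as name([rows], argument=value, ...), one row to a line, values as JSON. arm_command: Moves the arm, as the interface text tells. Its arguments: {"type":"object","properties":{"targets":{"type":"array","items":{"type":"array","items":{"type":"number"}}},"newtons":{"type":"number"}},"required":["targets"]}

```bash
mkdir -p pics; ls; python3 - <<'E'
from rig import *
import cv2
print(get_state())
for n in ("scene","top","wrist"):
    c=get_calibration(n); print(n,c)
    cv2.imwrite(f"pics/{n}0.png",capture(n)[:,:,::-1])
E
```

```text
pics
{'time_s': 0.0, 'q': array([-1.41260035e+00,  3.51238346e-01,  1.65241137e+00, -1.67233213e-05,
        1.13910425e+00, -8.45826510e-02]), 'dq': array([ 0.00150109,  0.00086412, -0.00071553,  0.00081045,  0.00024879,
        0.00075351]), 'tau': array([ 1.95510729e-03, -5.06096041e+01, -2.91408008e+01,  2.83874428e-06,
        4.49635190e-03, -3.55006520e-06]), 'eef_pos': array([ 0.132199  , -0.53353993,  0.2307621 ]), 'orientation': array([-3.11732203e+00, -3.80290361e-01,  9.09301272e-05]), 'wrist_force': array([-0.97346563, -0.65401413, -1.35125292]), 'wrist_torque': array([-0.00208303, -0.06382671,  0.01599986]), 'width': 0.08528884245048393}
scene {'mtx': array([[436.85979287,   0.        , 316.85464173],
       [  0.        , 436.85979287, 239.92748339],
       [  0.        ,   0.        ,   1.        ]]), 'cam_to_world': array([[-0.8455944 ,  0.31150966, -0.43351106,  1.06314683],
       [ 0.5338248 ,  0.49510095, -0.685497  ,  0.94742293],
       [ 0.0010928 , -0.81107138, -0.58494617,  0.8613021 ],
       [ 0.        ,  0.        ,  0.        ,  1.        ]])}
top {'mtx': array([[495.79001082,   0.        , 316.59296771],
       [  0.        , 495.79001082, 237.47932318],
       [  0.        ,   0.        ,   1.        ]]), 'cam_to_world': array([[-0.02133929, -0.98995613,  0.13975514,  0.27954246],
       [-0.99976953,  0.02080103, -0.00531117,  0.06486593],
       [ 0.00235078, -0.13983627, -0.99017185,  1.64579076],
       [ 0.        ,  0.        ,  0.        ,  1.        ]])}
wrist {'mtx': array([[387.94494598,   0.        , 319.51181911],
       [  0.        , 387.94494598, 246.67700468],
       [  0.        ,   0.        ,   1.        ]]), 'cam_to_world': array([[ 0.24012085, -0.9279291 , -0.28511323,  0.20430182],
       [-0.97074097, -0.2301308 , -0.06856954, -0.51531098],
       [-0.00198566,  0.29323607, -0.956038  ,  0.37244999],
       [ 0.        ,  0.        ,  0.        ,  1.        ]])}
```

View pics/top0.png

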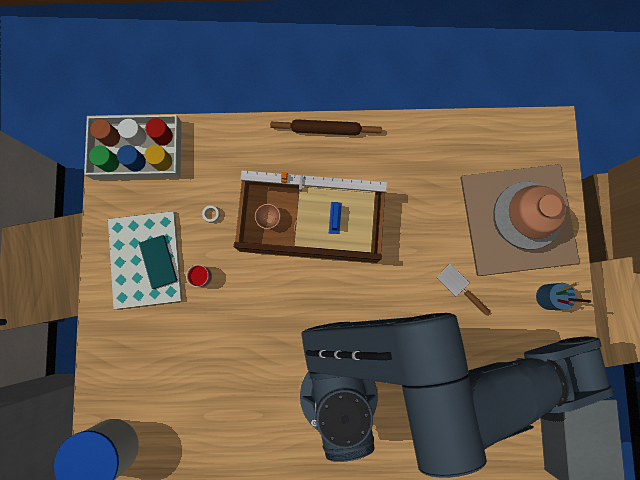

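View pics/scene0.png

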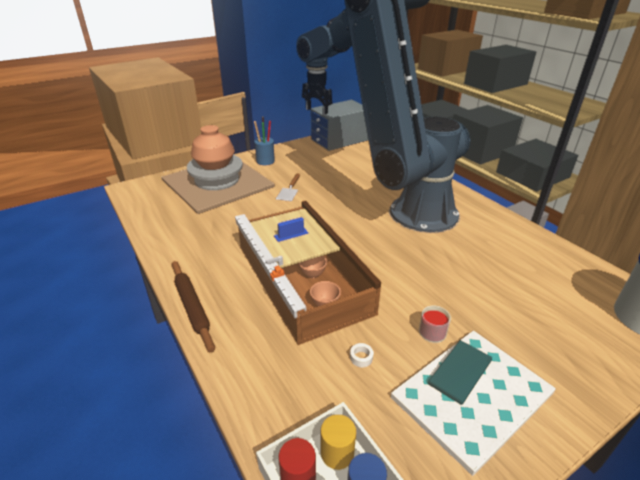

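The top view shows the box at columns 235-387, rows 172-262, with the blue handle near (335,217), the orange marker near (284,177) and the pusher just right of the marker. The closing direction is left in the image (world +y).

```bash
cat > h.py <<'E'
from rig import *
import cv2, numpy as np
def ray(n,uv,cal=None):
    c=cal or get_calibration(n); T=c["cam_to_world"]
    d=T[:3,:3]@np.linalg.inv(c["mtx"])@np.array([uv[0],uv[1],1.]); return T[:3,3],d
def onz(n,uv,z,cal=None):
    o,d=ray(n,uv,cal); return o+d*(z-o[2])/d[2]
def hsv(im): return cv2.cvtColor(im,cv2.COLOR_RGB2HSV)
def mask(im,lo,hi,roi):
    m=cv2.inRange(hsv(im),lo,hi); z=np.zeros_like(m); a,b,c,d=roi; z[b:d,a:c]=m[b:d,a:c]; return z
def tri(u1,u2,n1="top",n2="scene"):
    o1,d1=ray(n1,u1);o2,d2=ray(n2,u2)
    A=np.stack([d1,-d2],1);s=np.linalg.lstsq(A,o2-o1,rcond=None)[0]
    p,q=o1+s[0]*d1,o2+s[1]*d2; return (p+q)/2,np.linalg.norm(p-q)
E
python3 - <<'E'
from h import *
t=cv2.imread("pics/top0.png")[:,:,::-1].copy(); s=cv2.imread("pics/scene0.png")[:,:,::-1].copy()
def info(m):
    cs=max(cv2.findContours(m,0,2)[0],key=cv2.contourArea); r=cv2.minAreaRect(cs)
    mm=cv2.moments(m,True); return (mm['m10']/mm['m00'],mm['m01']/mm['m00']),r,cv2.boxPoints(r)
R={}
for k,lo,hi,rt,rs in (("blue",(105,120,60),(130,255,255),(300,180,370,255),(265,205,320,250)),("orange",(3,170,150),(18,255,255),(270,165,300,190),(262,260,292,285))):
    a=info(mask(t,lo,hi,rt)); b=info(mask(s,lo,hi,rs)); print(k,a[0],a[1],b[0],b[1]); print(a[2].round(1).tolist()); print("tri",tri(a[0],b[0])); 
    for z in (.161,.136): print(z,[onz("top",p,z).round(4)[:2].tolist() for p in a[2]])
cv2.imwrite("pics/t_zoom.png",cv2.resize(t[160:270,225:395],None,fx=4.7,fy=4.7,interpolation=cv2.INTER_CUBIC)[:,:,::-1])
cv2.imwrite("pics/s_zoom.png",cv2.resize(s[190:340,225:390],None,fx=4,fy=4,interpolation=cv2.INTER_CUBIC)[:,:,::-1])
E
```

```text
blue (334.8421052631579, 217.26625386996903) ((334.7512512207031, 217.4822540283203), (10.687056541442871, 31.206207275390625), 4.085616588592529) (290.53521126760563, 229.0281690140845) ((289.0849304199219, 229.04714965820312), (16.071182250976562, 30.906124114990234), 74.05460357666016)
[[328.29998779296875, 232.6999969482422], [330.5, 201.5], [341.20001220703125, 202.3000030517578], [339.0, 233.39999389648438]]
tri (array([ 0.556026  , -0.00130994,  0.12740291]), np.float64(0.0003048876873886232))
0.161 [[0.5031, 0.0211], [0.5991, 0.0119], [0.5961, -0.0206], [0.5001, -0.0111]]
0.136 [[0.5069, 0.0204], [0.6045, 0.0111], [0.6014, -0.022], [0.5038, -0.0124]]
orange (283.375, 176.0) ((283.5, 174.5), (5.0, 5.0), 90.0) (277.010989010989, 272.1758241758242) ((276.1999816894531, 271.8999938964844), (8.944272994995117, 13.863621711730957), 63.43495178222656)
[[281.0, 172.0], [286.0, 172.0], [286.0, 177.0], [281.0, 177.0]]
tri (array([0.68811843, 0.15790514, 0.13292955]), np.float64(0.004229497046299133))
0.161 [[0.6951, 0.1622], [0.6948, 0.1468], [0.679, 0.147], [0.6793, 0.1624]]
0.136 [[0.7021, 0.1638], [0.7018, 0.1482], [0.6857, 0.1484], [0.686, 0.164]]
```

View pics/t_zoom.png

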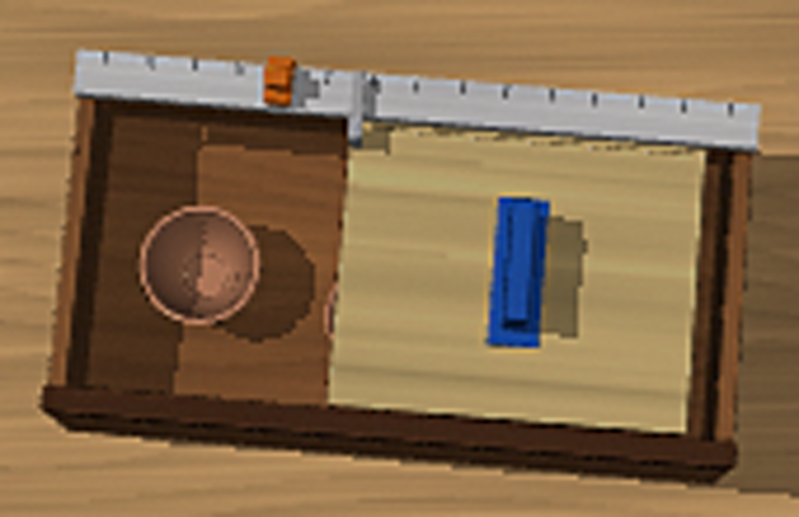

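View pics/s_zoom.png

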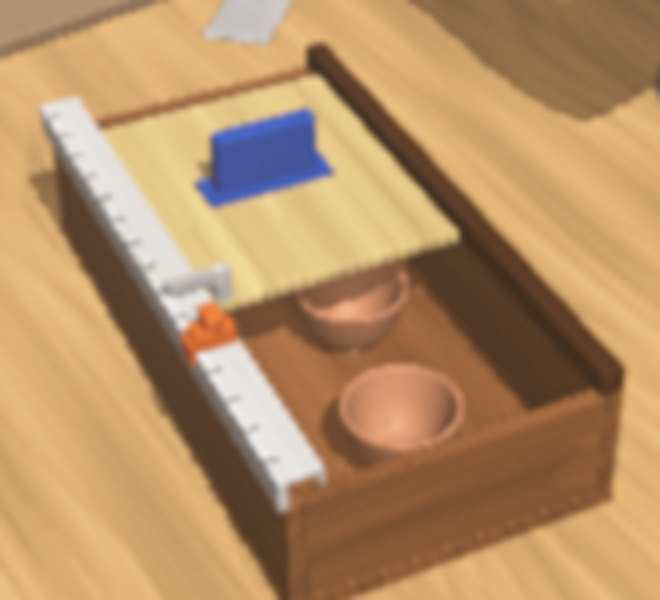

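The zooms show the upright bar on a thin blue base plate, and the lid's leading edge and pusher a little short of the orange marker. I'll take the box yaw from the track edges next.

```bash
python3 - <<'E'
from h import *
import rig
print([ (k,getattr(rig,k)) for k in dir(rig) if 'grip' in k.lower()], [k for k in dir(rig) if k[0]!='_'])
t=cv2.imread("pics/top0.png")[:,:,::-1].copy()
# white track
m=mask(t,(0,0,150),(180,45,255),(235,165,395,195))
pts=[];low=[]
for u in range(246,382):
    r=np.flatnonzero(m[:,u])
    if len(r): pts.append(onz("top",(u,r[0]-.5+.0),.124)[:2])
P=np.array(pts); f=cv2.fitLine(P.astype(np.float32),cv2.DIST_HUBER,0,.01,.01).ravel(); print("track outer line",f, "angle of +y dir vs world y deg",np.degrees(np.arctan2(-f[0],f[1])))
b=mask(t,(105,120,60),(130,255,255),(300,180,370,255))
# base plate outline / bar
v=hsv(t)
c=max(cv2.findContours(b,0,2)[0],key=cv2.contourArea); r=cv2.minAreaRect(c)
print("base plate ctr",onz("top",r[0],.113),r)
for (a,bb) in [((77,52),(760,105)),((88,97),(752,150))]:
    p=[onz("top",(225+q[0]/4.7,160+q[1]/4.7),.124)[:2] for q in (a,bb)]
    print(p,np.linalg.norm(p[0]-p[1]), np.degrees(np.arctan2(-(p[0]-p[1])[0],(p[0]-p[1])[1])))
# front edge lid z=.111
for q in [(347,150),(330,403),(706,152),(687,432)]: print("lid",onz("top",(225+q[0]/4.7,160+q[1]/4.7),.111)[:2])
print("marker -y top edge",onz("top",(225+293/4.7,160+80/4.7),.151)[:2],"pusher front",onz("top",(225+350/4.7,160+95/4.7),.135)[:2])
print("bar top", [onz("top",(225+q[0]/4.7,160+q[1]/4.7),.161)[:2] for q in [(516,262)]])
E
```

```text
[('grip_point_offset', -0.0187)] ['PlanningError', 'capture', 'close_job', 'get_calibration', 'get_state', 'grip_point_offset']
track outer line [0.10516872 0.9944544  0.69082385 0.06711347] angle of +y dir vs world y deg -6.0368876
base plate ctr [ 0.55809485 -0.00172216  0.113     ] ((334.7512512207031, 217.4822540283203), (10.687056541442871, 31.206207275390625), 4.085616588592529)
[array([0.71112908, 0.28968196]), array([ 0.66508657, -0.16786641])] 0.4598591362084929 -5.746257353394857
[array([0.67992601, 0.28231867]), array([ 0.63435388, -0.16124918])] 0.44590274290527454 -5.865982351097508
lid [0.6430592  0.10977087]
lid [0.47153999 0.12385316]
lid [ 0.63665104 -0.13211513]
lid [ 0.44720199 -0.11233494]
marker -y top edge [0.6815271  0.14341078] pusher front [0.67478531 0.10646082]
bar top [array([5.54739377e-01, 1.11439695e-04])]
```

```bash
cat >> h.py <<'E'
from scipy.spatial.transform import Rotation as Ro
YAW=np.radians(-5.9); BX=np.array([np.cos(YAW),np.sin(YAW),0]); BY=np.array([-np.sin(YAW),np.cos(YAW),0])
def pose():
    s=get_state(); return s["eef_pos"],Ro.from_rotvec(s["orientation"]).as_matrix(),s
def rel(p):
    e,R,s=pose(); return (R.T@(np.array(p)-e)*1000).round(1)
def yawerr():
    e,R,s=pose(); a=R.T@BY; an=np.degrees(np.arctan2(-a[0],a[1])); return (an+90)%180-90
E
python3 - <<'E'
from h import *
e,R,s=pose(); print(R.round(3)); print(rel([.556,-.001,.231]),"yaw",yawerr())
E
```

```text
[[ 0.971  0.24  -0.   ]
 [ 0.24  -0.971  0.001]
 [ 0.    -0.001 -1.   ]]
[ 5.394e+02 -4.151e+02  3.000e-01] yaw 19.813275821115013
```

Emit:
arm_command([
  [40,-31,0,0,-1],
  [40,-31,0,0,-1],
  [40,-31,0,0,-1],
  [40,-31,0,0,-1],
  [40,-31,0,0,-1],
])

```text
time_s: 0.78
eef_pos: [0.2898, -0.3339, 0.2313]
orientation: [-3.118, -0.38, -0.0]
wrist_force: [0.2, -0.2, -0.3]
width: 0.0854
```

Emit:
arm_command([
  [40,-31,0,0,-1],
  [40,-31,0,0,-1],
  [40,-31,0,0,-1],
  [40,-31,0,0,-1],
  [0,0,0,0,-1],
])

```text
time_s: 1.4
eef_pos: [0.4158, -0.1743, 0.2311]
orientation: [-3.117, -0.387, 0.0]
wrist_force: [-1.1, -0.2, -0.7]
width: 0.0853
```

```bash
python3 - <<'E'
from h import *
print(pose()[0],rel([.556,-.001,.231]),"yaw",yawerr())
E
```

```text
[ 0.41577132 -0.17434444  0.23113146] [ 178.3 -133.8    0.2] yaw 20.039982843736794
```

Emit:
arm_command([
  [45,-33.5,-5,0,-1],
  [45,-33.5,-5,0,-1],
  [45,-33.5,-5,0,-1],
  [43,-33.5,0,0,-1],
  [0,0,0,10,-1],
])

```text
time_s: 2.02
eef_pos: [0.5563, -0.0021, 0.2457]
orientation: [-3.14, -0.106, 0.001]
wrist_force: [-0.6, -0.4, -0.3]
width: 0.0854
```

Emit:
arm_command([
  [0,0,0,10,-1],
  [0,0,0,0,-1],
  [0,0,0,0,-1],
])

```text
time_s: 2.4
eef_pos: [0.555, -0.0043, 0.2463]
orientation: [3.137, -0.162, -0.0]
wrist_force: [-0.8, 0.5, 0.4]
width: 0.0858
```

```bash
python3 - <<'E'
from h import *
print(pose()[0],rel([.556,-.001,.231]),"yaw",yawerr())
c=get_calibration("wrist"); np.savez("w1.npz",**c)
cv2.imwrite("pics/w1.png",capture("wrist")[:,:,::-1]); cv2.imwrite("pics/s1.png",capture("scene")[:,:,::-1])
E
```

```text
[ 0.55503478 -0.00426765  0.2462559 ] [ 0.6 -3.4 15.3] yaw -0.012581723794710342
```

View pics/w1.png

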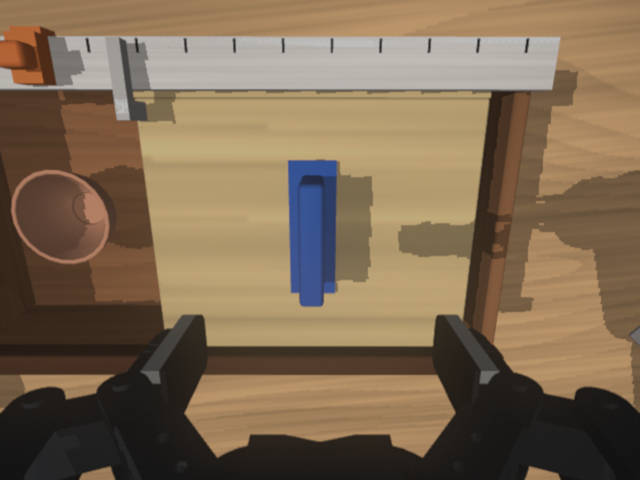

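The wrist view shows the bar upright at about (311,242), square to the jaws, with the pusher's front edge near column 112 and the marker's -y face near column 50.

```bash
python3 - <<'E'
from h import *
z=np.load("w1.npz"); c={k:z[k] for k in z}
O=np.array([.555,-.001,0])
def q(n,uv,h):
    p=onz("wrist",uv,h,c); print(n,p.round(4),"box xy rel",((p-O)@BX).round(4),((p-O)@BY).round(4))
q("bar top L",(300,242),.161);q("bar top R",(323.5,242),.161);q("bar near end",(311,305),.161);q("bar far end",(311,180),.161)
q("plate L",(290,225),.112);q("plate R",(337,225),.112)
q("track far corner",(559,38),.124)
q("track outer left",(60,37),.124)
q("pusher front top",(110,75),.137);q("pusher front top",(117,115),.115)
q("marker face base",(55,82),.124);q("marker top",(46,55),.151)
w=cv2.imread("pics/w1.png")[:,:,::-1].copy()
cv2.imwrite("pics/w1z.png",cv2.resize(w[20:140,0:170],None,fx=4.6,fy=4.6,interpolation=cv2.INTER_CUBIC)[:,:,::-1])
E
```

```text
bar top L [0.5638 0.0074 0.161 ] box xy rel 0.0079 0.0092
bar top R [ 0.5623 -0.0069  0.161 ] box xy rel 0.0079 -0.0051
bar near end [0.5212 0.0053 0.161 ] box xy rel -0.0342 0.0028
bar far end [ 0.6004 -0.0034  0.161 ] box xy rel 0.0454 0.0023
plate L [0.5633 0.0172 0.112 ] box xy rel 0.0064 0.019
plate R [ 0.5598 -0.017   0.112 ] box xy rel 0.0064 -0.0154
track far corner [ 0.6658 -0.1621  0.124 ] box xy rel 0.1267 -0.1489
track outer left [0.6978 0.1408 0.124 ] box xy rel 0.1275 0.1557
pusher front top [0.6715 0.1097 0.137 ] box xy rel 0.1045 0.1221
pusher front top [0.6508 0.1221 0.115 ] box xy rel 0.0826 0.1323
marker face base [0.6734 0.1515 0.124 ] box xy rel 0.1021 0.1639
marker top [0.6828 0.1356 0.151 ] box xy rel 0.1131 0.149
```

View pics/w1z.png

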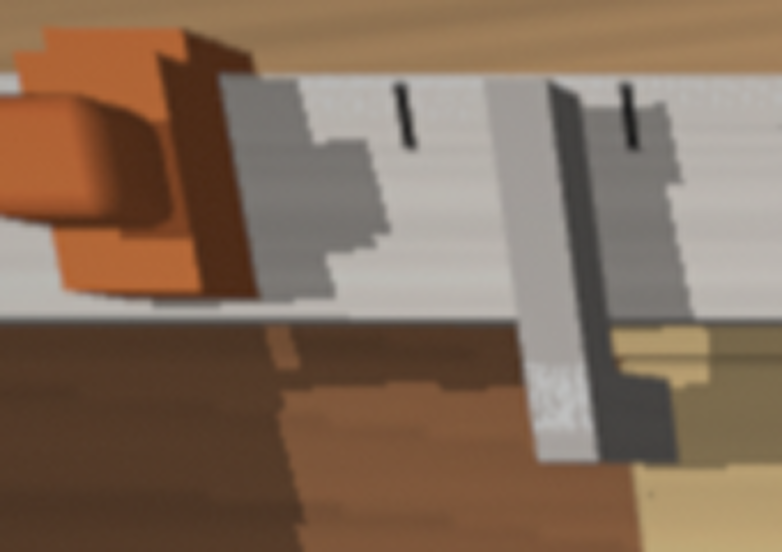

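Measured bar length is 79.6 mm and width about 15 mm, which agrees with the given sizes, with its middle at about (0.560, 0.000). The pusher-to-marker gap is about 40 mm. I'll descend and grip.

```bash
python3 - <<'E'
from h import *
print(rel([.560,0.0004,.123]),"yaw",yawerr())
E
```

```text
[  4.4  -4.9 123.3] yaw -0.07534428286408001
```

Emit:
arm_command([
  [4.5,-5,0,0,-1],
  [0,0,35,0,-1],
  [0,0,35,0,-1],
  [0,0,35,0,-1],
  [0,0,17,0,-1],
])

```text
time_s: 3.12
eef_pos: [0.5598, 0.0011, 0.1227]
orientation: [-3.137, 0.166, 0.003]
wrist_force: [0.1, -0.1, -0.2]
width: 0.0854
```

Emit:
arm_command([
  [0,0,0,0,-1],
  [0,0,0,0,-1],
])

```text
time_s: 3.38
eef_pos: [0.561, 0.0009, 0.1255]
orientation: [3.137, -0.166, 0.003]
wrist_force: [0.7, -0.3, -0.4]
width: 0.0853
```

```bash
python3 - <<'E'
from h import *
print(pose()[0],rel([.560,0.0004,.123]),"yaw",yawerr(),pose()[2]["wrist_force"])
E
```

```text
[0.56098778 0.00088345 0.12554334] [-0.9  0.6  2.5] yaw -0.1739242191847552 [ 0.66732713 -0.29358432 -0.40679905]
```

Emit:
arm_command([
  [0,0,0,0,0],
  [0,0,0,0,0.4],
  [0,0,0,0,0.7],
  [0,0,0,0,1],
  [0,0,0,0,1],
], newtons=30)

```text
time_s: 4.0
eef_pos: [0.5602, 0.0009, 0.1245]
orientation: [3.137, -0.167, 0.0]
wrist_force: [-1.6, -0.3, 2.9]
width: 0.0154
```

Emit:
arm_command([
  [0,0,0,0,1],
  [0,0,0,0,1],
  [0,0,0,0,1],
])

```text
time_s: 4.38
eef_pos: [0.5602, 0.0009, 0.1245]
orientation: [3.137, -0.167, 0.0]
wrist_force: [-1.5, -1.1, 5.6]
width: 0.0155
```

```bash
python3 - <<'E'
from h import *
e,R,s=pose(); print(e,yawerr(),s["wrist_force"],s["wrist_torque"],s["width"],s["wrist_force"]@BY)
E
```

```text
[0.56022582 0.0008533  0.12447031] -0.1859146135143419 [-1.46405668 -1.11176804  5.61066032] [-0.04780861  0.27967661  0.08773362] 0.015522546248141658 -1.2563728978927249
```

Gripped at 15.5 mm. The first 40 mm is free travel, so it also gives a baseline force.

Emit:
arm_command([
  [0,-2,-0.5,0,1],
  [0,-4,-0.5,0,1],
  [0,-4,0,0,1],
  [0,-4,0,0,1],
  [0,-4,0,0,1],
])

```text
time_s: 5.0
eef_pos: [0.5621, 0.019, 0.1246]
orientation: [3.137, -0.167, -0.001]
wrist_force: [3.9, -3.0, -9.5]
width: 0.0159
```

Emit:
arm_command([
  [0,-2,0,0,1],
  [0,-2,0,0,1],
  [0,-2,0,0,1],
  [0,-2,0,0,1],
  [0,-2,0,0,1],
])

```text
time_s: 5.62
eef_pos: [0.5631, 0.029, 0.1246]
orientation: [3.137, -0.167, -0.001]
wrist_force: [4.8, -2.5, -10.3]
width: 0.0154
```

```bash
cat > st.py <<'E'
from h import *
e,R,s=pose(); O=np.array([.5602,.0009,0]); f=s["wrist_force"]
print("t",s["time_s"],"x",((e-O)@BX*1e3).round(1),"y",((e-O)@BY*1e3).round(1),"z",e[2].round(4),"Fy",(f@BY).round(2),"Fx",(f@BX).round(2),"Fz",f[2].round(2),"yaw",round(yawerr(),2),"w",s["width"].round(4))
E
python3 st.py
```

```text
Traceback (most recent call last):
  File "st.py", line 3, in <module>
    print("t",s["time_s"],"x",((e-O)@BX*1e3).round(1),"y",((e-O)@BY*1e3).round(1),"z",e[2].round(4),"Fy",(f@BY).round(2),"Fx",(f@BX).round(2),"Fz",f[2].round(2),"yaw",round(yawerr(),2),"w",s["width"].round(4))
                                                                                                                                                                                             ^^^^^^^^^^^^^^^^
AttributeError: 'float' object has no attribute 'round'
```

Emit:
arm_command([
  [0.1,-2,0.3,0,1],
  [0.1,-2,0.3,0,1],
  [0.1,-2,0,0,1],
  [0,-2,0,0,1],
  [0,-2,0,0,1],
])

```text
time_s: 6.25
eef_pos: [0.5642, 0.0388, 0.1245]
orientation: [3.137, -0.167, -0.001]
wrist_force: [-1.3, -1.8, -5.3]
width: 0.0157
```

```bash
sed -i 's/s\["width"\].round(4)/round(s["width"],4)/' st.py; python3 st.py
```

```text
t 6.25 x 0.1 y 38.1 z 0.1245 Fy -1.89 Fx -1.15 Fz -5.33 yaw -0.19 w 0.0157
```

Emit:
arm_command([
  [0,-2,0.2,0,1],
  [0,-2,0,0,1],
  [0,-2,0,0,1],
  [0,-2,0,0,1],
  [0,-2,0,0,1],
])

```text
time_s: 6.88
eef_pos: [0.5652, 0.0486, 0.1245]
orientation: [3.137, -0.167, -0.001]
wrist_force: [-4.4, -2.7, -2.1]
width: 0.0157
```

```bash
python3 st.py; python3 - <<'E'
from h import *
cv2.imwrite("pics/s2.png",cv2.resize(capture("scene")[190:340,225:390],None,fx=4,fy=4)[:,:,::-1])
E
```

```text
t 6.875 x 0.1 y 48.0 z 0.1245 Fy -3.11 Fx -4.06 Fz -2.12 yaw -0.19 w 0.0157
```

View pics/s2.png

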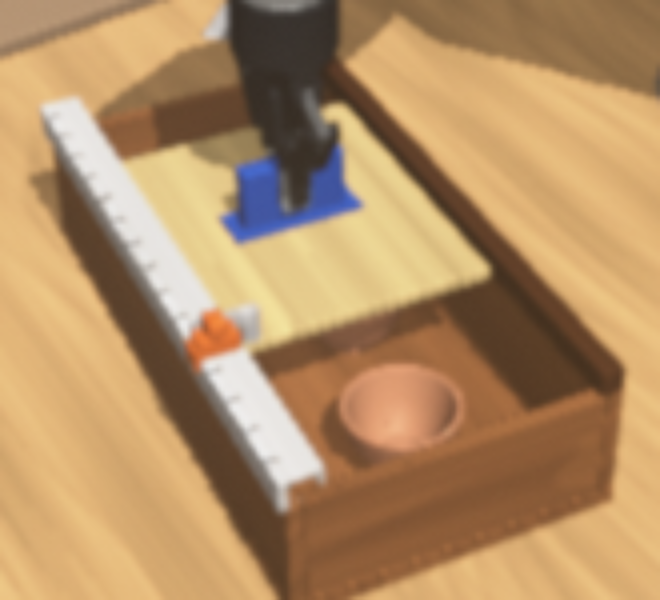

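The view shows the pusher now against the marker, and the force rose by about 1 N as expected. From here I'll take smaller steps.

Emit:
arm_command([
  [-0.1,-2,0,0,1],
  [-0.1,-2,0,0,1],
  [0,-2,0,0,1],
  [0,-1,0,0,1],
  [0,-1,0,0,1],
])

```text
time_s: 7.55
eef_pos: [0.5661, 0.0566, 0.1245]
orientation: [3.137, -0.167, -0.001]
wrist_force: [-5.1, -3.5, -1.0]
width: 0.0158
```

```bash
python3 st.py
```

```text
t 7.55 x 0.1 y 56.0 z 0.1245 Fy -4.02 Fx -4.7 Fz -1.03 yaw -0.19 w 0.0158
```

Emit:
arm_command([
  [-0.05,-1,0,0,1],
  [0,-1,0,0,1],
  [0,-1,0,0,1],
  [0,-1,0,0,1],
  [0,-1,0,0,1],
])

```text
time_s: 8.18
eef_pos: [0.5666, 0.0616, 0.1245]
orientation: [3.137, -0.167, -0.0]
wrist_force: [-4.3, -1.5, -1.4]
width: 0.0159
```

```bash
python3 st.py
```

```text
t 8.175 x 0.1 y 61.1 z 0.1245 Fy -1.94 Fx -4.16 Fz -1.4 yaw -0.19 w 0.0159
```

Emit:
arm_command([
  [-0.1,-1,0,0,1],
  [-0.1,-1,0,0,1],
  [0,-1,0,0,1],
  [0,-1,0,0,1],
  [0,-1,0,0,1],
])

```text
time_s: 8.8
eef_pos: [0.5671, 0.0666, 0.1245]
orientation: [-3.137, 0.167, -0.0]
wrist_force: [-2.1, -2.9, -1.9]
width: 0.0156
```

```bash
python3 st.py
```

```text
t 8.8 x 0.1 y 66.0 z 0.1245 Fy -3.05 Fx -1.75 Fz -1.94 yaw -0.19 w 0.0156
```

Emit:
arm_command([
  [0,-1,0,0,1],
  [0,-1,0,0,1],
  [0,-1,0,0,1],
  [0,-1,0,0,1],
  [0,-1,0,0,1],
])

```text
time_s: 9.43
eef_pos: [0.5676, 0.0716, 0.1245]
orientation: [-3.137, 0.167, -0.0]
wrist_force: [-3.8, -2.7, -1.8]
width: 0.0154
```

```bash
python3 st.py
```

```text
t 9.425 x 0.1 y 71.1 z 0.1245 Fy -3.1 Fx -3.48 Fz -1.82 yaw -0.19 w 0.0154
```

Emit:
arm_command([
  [-0.1,-1,0,0,1],
  [-0.05,-1,0,0,1],
  [0,-1,0,0,1],
  [0,-1,0,0,1],
  [0,-1,0,0,1],
])

```text
time_s: 10.05
eef_pos: [0.5681, 0.0765, 0.1245]
orientation: [-3.137, 0.167, -0.001]
wrist_force: [0.9, -3.1, -3.5]
width: 0.0157
```

```bash
python3 st.py
```

```text
t 10.05 x 0.1 y 76.0 z 0.1245 Fy -3.02 Fx 1.26 Fz -3.52 yaw -0.19 w 0.0157
```

Emit:
arm_command([
  [0,-1,0,0,1],
  [0,-1,0,0,1],
  [0,-1,0,0,1],
  [0,-1,0,0,1],
  [0,-1,0,0,1],
])

```text
time_s: 10.68
eef_pos: [0.5687, 0.0815, 0.1245]
orientation: [-3.137, 0.167, -0.001]
wrist_force: [2.4, -3.1, -4.8]
width: 0.016
```

```bash
python3 st.py
```

```text
t 10.675 x 0.1 y 81.1 z 0.1245 Fy -2.82 Fx 2.68 Fz -4.78 yaw -0.19 w 0.016
```

Emit:
arm_command([
  [0.1,-1,0.1,0,1],
  [0,-1,0.1,0,1],
  [0,-1,0,0,1],
  [0,-1,0,0,1],
  [0,-1,0,0,1],
])

```text
time_s: 11.3
eef_pos: [0.5692, 0.0865, 0.1245]
orientation: [-3.137, 0.167, -0.0]
wrist_force: [-0.3, -3.0, 3.1]
width: 0.0159
```

```bash
python3 st.py
```

```text
t 11.3 x 0.1 y 86.1 z 0.1245 Fy -3.05 Fx -0.01 Fz 3.15 yaw -0.19 w 0.0159
```

Emit:
arm_command([
  [0,-1,0,0,1],
  [0,-1,0,0,1],
  [0,-1,0,0,1],
  [0,-1,0,0,1],
  [0,-1,0,0,1],
])

```text
time_s: 11.92
eef_pos: [0.5697, 0.0915, 0.1245]
orientation: [-3.137, 0.167, -0.0]
wrist_force: [-1.1, -3.0, 5.7]
width: 0.0159
```

```bash
python3 st.py
```

```text
t 11.925 x 0.1 y 91.1 z 0.1245 Fy -3.07 Fx -0.79 Fz 5.66 yaw -0.19 w 0.0159
```

Emit:
arm_command([
  [0,-1,-0.1,0,1],
  [0,-1,-0.1,0,1],
  [0,-1,0,0,1],
  [0,-1,0,0,1],
  [0,-1,0,0,1],
])

```text
time_s: 12.55
eef_pos: [0.5702, 0.0964, 0.1245]
orientation: [-3.137, 0.167, -0.0]
wrist_force: [0.8, -3.6, 3.7]
width: 0.0157
```

```bash
python3 st.py
```

```text
t 12.55 x 0.2 y 96.0 z 0.1245 Fy -3.45 Fx 1.2 Fz 3.69 yaw -0.19 w 0.0157
```

Emit:
arm_command([
  [0,-1,0,0,1],
  [0,-1,0,0,1],
  [0,-1,0,0,1],
  [0,-1,0,0,1],
])

```text
time_s: 13.05
eef_pos: [0.5706, 0.1004, 0.1245]
orientation: [-3.137, 0.167, -0.0]
wrist_force: [0.6, -3.1, 3.9]
width: 0.0154
```

```bash
python3 st.py
```

```text
t 13.05 x 0.2 y 100.0 z 0.1245 Fy -3.05 Fx 0.95 Fz 3.91 yaw -0.19 w 0.0154
```

Emit:
arm_command([
  [0,-1,0,0,1],
  [0,-1,0,0,1],
  [0,-1,0,0,1],
  [0,-1,0,0,1],
  [0,-1,0,0,1],
])

```text
time_s: 13.68
eef_pos: [0.5712, 0.1054, 0.1245]
orientation: [3.137, -0.167, 0.0]
wrist_force: [0.6, -3.3, 3.7]
width: 0.0156
```

```bash
python3 st.py
```

```text
t 13.675 x 0.2 y 105.0 z 0.1245 Fy -3.19 Fx 0.96 Fz 3.71 yaw -0.19 w 0.0156
```

Emit:
arm_command([
  [0,-1,0,0,1],
  [0,-1,0,0,1],
  [0,-1,0,0,1],
  [0,-1,0,0,1],
  [0,-1,0,0,1],
])

```text
time_s: 14.3
eef_pos: [0.5716, 0.1095, 0.1245]
orientation: [3.136, -0.167, -0.001]
wrist_force: [-1.0, -11.0, 4.4]
width: 0.0158
```

```bash
python3 st.py
```

```text
t 14.3 x 0.1 y 109.2 z 0.1245 Fy -11.01 Fx 0.16 Fz 4.45 yaw -0.19 w 0.0158
```

The lid binds here: 11 N, about 8 N over free sliding. I'll hold and not push further.

Emit:
arm_command([
  [0,0,0,0,1],
  [0,0,0,0,1],
])

```text
time_s: 14.55
eef_pos: [0.5715, 0.1095, 0.1245]
orientation: [3.136, -0.167, -0.001]
wrist_force: [0.3, -8.6, 5.4]
width: 0.0156
```

```bash
python3 st.py
```

```text
t 14.55 x 0.1 y 109.2 z 0.1245 Fy -8.55 Fx 1.22 Fz 5.39 yaw -0.19 w 0.0156
```

Emit:
arm_command([
  [0,-1,0,0,1],
  [0,0,0,0,1],
  [0,0,0,0,1],
  [0,0,0,0,1],
])

```text
time_s: 15.05
eef_pos: [0.5717, 0.1103, 0.1245]
orientation: [3.136, -0.167, -0.001]
wrist_force: [-0.8, -11.1, 4.9]
width: 0.0157
```

```bash
python3 st.py
```

```text
t 15.05 x 0.1 y 110.0 z 0.1245 Fy -11.13 Fx 0.37 Fz 4.92 yaw -0.19 w 0.0157
```

Emit:
arm_command([
  [0,0,0,0,1],
  [0,0,0,0,1],
  [0,0,0,0,1],
  [0,0,0,0,1],
])

```text
time_s: 15.55
eef_pos: [0.5716, 0.1103, 0.1245]
orientation: [3.136, -0.167, -0.001]
wrist_force: [-0.8, -11.2, 4.6]
width: 0.0157
```

```bash
python3 st.py
```

```text
t 15.55 x 0.1 y 110.0 z 0.1245 Fy -11.22 Fx 0.39 Fz 4.56 yaw -0.2 w 0.0157
```

Emit:
arm_command([
  [0,1,0,0,1],
  [0,2,-0.1,0,1],
  [0,3,0,0,1],
  [0,3,0,0,1],
  [0,3,0,0,1],
])

```text
time_s: 16.18
eef_pos: [0.5705, 0.0995, 0.1245]
orientation: [-3.137, 0.167, -0.0]
wrist_force: [3.1, 1.1, -0.2]
width: 0.0156
```

Emit:
arm_command([
  [0,3,0,0,1],
  [0,3,0,0,1],
  [0,3,0,0,1],
  [0,3,0,0,1],
  [0,3,0,0,1],
])

```text
time_s: 16.8
eef_pos: [0.5689, 0.0842, 0.1245]
orientation: [-3.137, 0.167, -0.0]
wrist_force: [3.2, 1.3, -2.5]
width: 0.0156
```

Emit:
arm_command([
  [0,3,0,0,1],
  [0,3,0,0,1],
  [0,3,0,0,1],
  [0,2,0,0,1],
  [0,1,0,0,1],
])

```text
time_s: 17.42
eef_pos: [0.5677, 0.0723, 0.1245]
orientation: [3.137, -0.167, 0.0]
wrist_force: [5.2, 2.3, -3.0]
width: 0.0151
```

```bash
python3 st.py;  python3 - <<'E'
from h import *
c=get_calibration("wrist"); np.savez("w3.npz",**c)
cv2.imwrite("pics/w3.png",capture("wrist")[:,:,::-1])
cv2.imwrite("pics/s3.png",cv2.resize(capture("scene")[190:340,225:390],None,fx=4,fy=4)[:,:,::-1])
E
```

```text
t 17.425 x 0.1 y 71.8 z 0.1245 Fy 2.78 Fx 4.91 Fz -3.03 yaw -0.19 w 0.0151
```

View pics/s3.png

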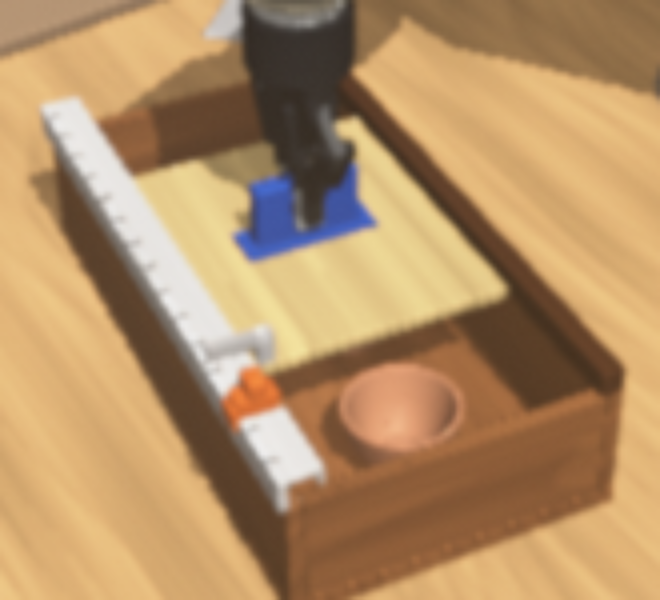

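View pics/w3.png

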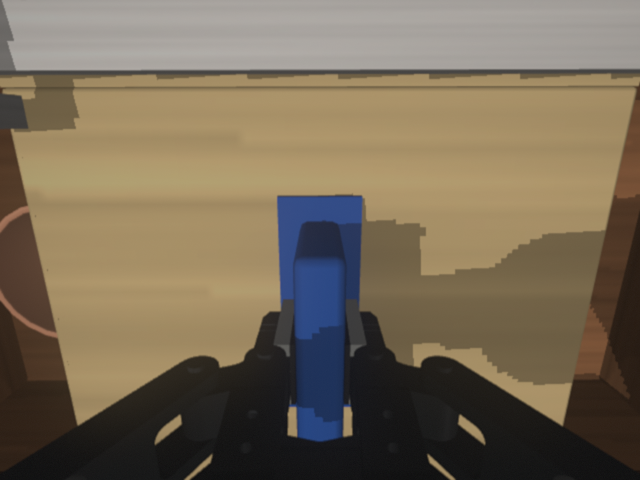

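The pusher is now 38 mm behind the marker, and the marker has stayed put. I'll release and lift.

Emit:
arm_command([
  [0.3,0,0,0,0.5],
  [0,0,0,0,0],
  [0,0,0,0,-0.5],
  [0,0,0,0,-1],
  [0,0,0,0,-1],
])

```text
time_s: 18.15
eef_pos: [0.5679, 0.0725, 0.1246]
orientation: [3.137, -0.167, -0.0]
wrist_force: [0.4, 1.4, -0.2]
width: 0.0852
```

Emit:
arm_command([
  [0,0,0,0,-1],
  [0,0,-15,0,-1],
  [0,0,-30,0,-1],
  [0,0,-40,0,-1],
  [0,0,-40,0,-1],
])

```text
time_s: 18.77
eef_pos: [0.5679, 0.0724, 0.252]
orientation: [-3.137, 0.167, -0.001]
wrist_force: [-0.0, -0.7, -0.1]
width: 0.0852
```

Emit:
arm_command([
  [0,0,0,0,-1],
  [0,0,0,0,-1],
  [0,0,0,0,-1],
  [0,0,0,0,-1],
])

```text
time_s: 19.27
eef_pos: [0.5677, 0.0724, 0.2489]
orientation: [3.137, -0.167, -0.002]
wrist_force: [0.4, -0.8, 0.0]
width: 0.0852
```

```bash
python3 st.py;  python3 - <<'E'
from h import *
c=get_calibration("wrist"); np.savez("w4.npz",**c)
cv2.imwrite("pics/w4.png",capture("wrist")[:,:,::-1])
cv2.imwrite("pics/s4.png",capture("scene")[:,:,::-1])
E
```

```text
t 19.275 x 0.1 y 71.9 z 0.2489 Fy -0.71 Fx 0.44 Fz 0.02 yaw -0.19 w 0.0852
```

View pics/w4.png

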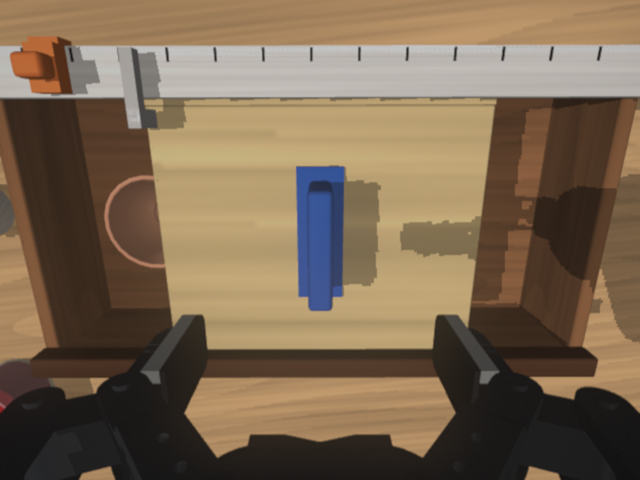

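View pics/s4.png

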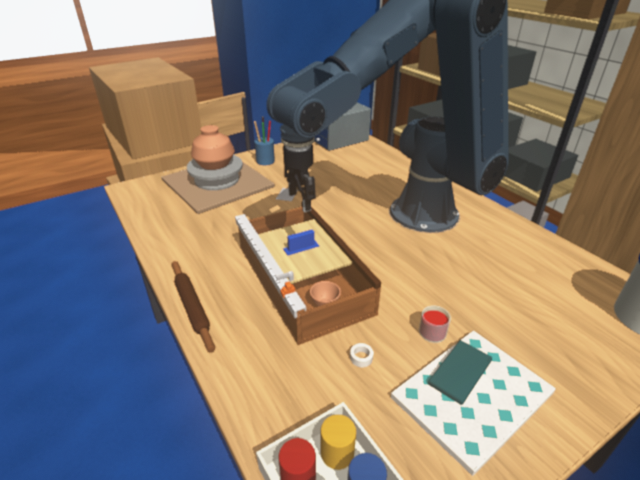

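```bash
python3 - <<'E'
from h import *
z=np.load("w4.npz"); c={k:z[k] for k in z}
b=lambda uv,h:onz("wrist",uv,h,c)@BY
h=(b((308,245),.161)+b((332,245),.161))/2
print("marker face - (handle+120mm):",b((72.5,91),.124)-h-.120, b((57,45),.151)-h-.12, "pusher top front direct", b((123,85),.137)-h)
E
```

```text
marker face - (handle+120mm): 0.03801330395874655 0.02605317801052634 pusher top front direct 0.11903927247447685
```

```bash
python3 -c "
from rig import *
close_job(); print(get_state()['time_s'])"
```

```text
the job is handed in; nothing more can be done
the job is handed in; nothing more can be done
```

The lid was slid to its tight spot, leaned on lightly, drawn back 38 mm and released, and I handed the job in at about 19.5 s. `close_job()` gives no verdict, so what follows is my own measurement.

- **Binding:** I gripped the blue handle and slid the lid towards closed, with the pusher carrying the marker. Free sliding with the marker took about 3 N. The lid bound after roughly 106 mm of travel. I held it there for about 1.2 s at 8.5 to 11 N at the wrist, which is about 6 to 8 N on the clay and well under the 18 N limit.
- **End position:** The arm's own position puts the pusher 38.2 mm back from where it stopped at the bind. The last wrist picture, measured at the base of the marker's face, gives 38.0 mm. Both are within 25 to 55 mm.
- **Release:** The gripper is open and about 125 mm above its grip height. The wrist force was near zero, within noise.
- **Surroundings:** In the last scene picture the objects in view look where they were; I did not measure each one. The clay knife, partly behind the gripper, and the second bowl, under the lid, could not be checked.
- **One disagreement:** Measuring to the marker's upper edge gave 26 mm. The 27 mm height I assumed there includes the knob, and the same offset of about 15 mm appeared at the start. I relied on the base measurement instead.

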